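# Slip a box cover under the spring clip of a hold-down fixture

## Task

Secure the steel box cover that lies in the channel of the hold-down fixture: with one fingertip press the clip's long bar down and keep it down, while the other fingertip pushes the cover from behind, beneath the raised clip foot, until it is fully home against the end stop; then let the bar go so that the clip clamps the cover. Do not pick up or lift the cover, only push it along the channel, and leave the other things on the bench where they are.

Things in the scene. Friction and masses are not known exactly. Their poses are not given: they have to be found in the camera images.
- fixture: Dark steel hold-down fixture fixed to the bench, 255x130 mm. Origin: on the bench under the middle line of its channel; +x: way the cover is pushed; +y: from channel to press bar; z up. Flat bed 18 mm above the bench, x=-140 to +115 mm; side guides 6 mm above the bed, inner faces at y=+34.5 and -34.5 mm; channel open at its -x end. Hinge shaft of the clip along x at y=+43 mm, 24 mm above the bench.
- clip (a joint): Spring clip angle, rad: 0 = shut (bar up, foot 3 mm above the bed, blocking the cover); 0.4 = bar pressed down to its hard stop (foot about 15 mm above the bed, the 10 mm cover passes; it just passes from 0.25). Springs back when let go; with the cover under the foot it rests at about 0.22. Pressing the bar's middle line takes about 4 N at first, 7 N at the stop.
- press_bar (a point): Middle of the top of the press bar, an aluminium strip at fixture x=-140 to +20, y=+50 to +84 mm; point at x=-60, y=+67. Shut, it slopes up away from the channel, point 32 mm above the bench. At its stop it is level, top 22 mm above the bench (4 mm above the bed): a second fingertip at the same height clears the bed and meets the cover's edge. A fingertip can slide along it while holding it down.
- clip_foot (a point): Middle of the underside of the clip's foot (30 mm along fixture x, 6 mm across; at fixture x=+60 to +90, y=+5 to +11 mm), which clamps the cover. The arm that carries it tops out 34 mm above the bench when shut, about 50 mm when open.
- stop (a point): Middle of the near face of the end stop, at fixture x=+100 mm; the stop is a block 60 mm wide whose top is 12 mm above the bed.
- cover: Steel box cover, flat plate 104 mm (its x, along the channel) by 66 mm (its y) by 10 mm, about 80 g, lying on the bed in the channel between the guides with 1.5 mm play each side, before the clip's foot. Origin: centre of its underside. Fully home its origin is at fixture x=+48 mm, y about 0, 18 mm above the bench.
- coupling: Bystander, to be left alone: grey pipe coupling, 44 mm wide and 41 mm tall, standing on the bench past the end stop of the fixture. Origin: centre of its underside.
- tape: Bystander, to be left alone: roll of thread seal tape, 49 mm wide and 14 mm tall, lying beside the stop end of the fixture. Origin: centre of its underside.
- reducer: Bystander, to be left alone: bell reducer, 54 mm wide and 38 mm tall, standing on the bench before the open end of the fixture. Origin: centre of its underside.
- spare_cover: Bystander, to be left alone: a second steel box cover like the one in the fixture (104x66x10 mm), lying on the bare bench to the left; not part of the job. Origin: centre of its underside.
Mind the look-alikes: they are no part of the job. Leave any pink look-alike of the cover alone.

How it is judged:
On the way, in this order (a step that is already met when the one before it is completed fails the run):
1. the clip is pressed open by a finger while the cover is still before it (value of joint clip above 0.25 rad and contact force between the fingers and clip above 0.5 N and x of cover in the frame of fixture below 0.012 m), for 0.1 s.
2. the cover is pushed home beneath the clip while a finger still holds the clip open (value of joint clip above 0.25 rad and contact force between the fingers and clip above 0.5 N and x of cover in the frame of fixture above 0.043 m), for 0.05 s.
At the end, for the whole second after the job is handed in: The cover lies flat on the bed in the channel, within 4 mm of the end stop, at rest, and the released clip presses on it with more than 1.5 N (clip angle 0.17 to 0.27) (x of cover in the frame of fixture between 0.044 and 0.051 m and y of cover in the frame of fixture between -0.004 and 0.004 m and z of cover in the frame of fixture between 0.015 and 0.021 m and value of joint clip between 0.17 and 0.27 rad and contact force between clip and cover above 1.5 N and linear speed of cover below 0.01 m/s); the robot touches nothing.
It fails at once if the cover is lifted more than 8 mm off the bed or tipped (z of cover in the frame of fixture above 0.026 m or angle between cover's own z axis and vertical above 0.15 rad).
It fails at once if another thing on the bench is moved more than 20 mm (distance of any of coupling, tape, reducer, spare_cover from where it was at the start of the episode above 0.02 m).
It also fails if it takes over 35 s, if anything falls off the work surface, if the arm or the gripper's body presses on something with over 40 N, if the wrist force passes 120 N, or if a joint passes its speed limit or range.

## Robot

A 6-joint arm with a two-finger parallel gripper is mounted at the origin on a cart in front of the work surface, level with it; the furniture and walls round the work are solid. World frame = base frame: x ahead of the robot, y to its left, z up, the work surface at z = 0. Lengths are in m, angles in rad, forces in N, time in s.
With the tool pointing down it reaches from about 0.4 to 0.825 m from the base axis. Payload 7 kg.
Tool frame: the origin (TCP) lies midway between the tips of the shut fingers; the grasp point (between the pads) lies 19 mm behind it; y points along the fingers, z is the direction in which the jaws open and shut, and the axes are right-handed (so a half turn about y gives the same grasp; the last joint's range is limited). The gripper opens to 88 mm and grips with 3 to 60 N. Pads are 19 mm wide; open, the fingers measure 130 mm over their backs; the gripper's body (78 mm by 193 mm) begins 47 mm behind the grasp point.
Start: joints at [1.458, 0.359, 0.012, 0, -1.224, -0.288], TCP at [0.263, 0.621, 0.227] pointing down, gripper open.
Joint ranges: [-3.07, 3.07], [-1.43, 2.12], [-1.02, 1.25], [-3.03, 1.67], [-3.05, -0], [-3.03, 3.03]. Speed limits (rad/s): [2.39, 2.39, 3.01, 3.14, 3.14, 3.14].

## Interface

Orientations are given as [roll, pitch, yaw] about the fixed x, y, z axes, in that order (R = Rz(yaw) Ry(pitch) Rx(roll)).
In Python, from station import readout, eyes, job, nets gives the robot as it stands.
- The arm moves only by the tool play_rows, never from a script. Its argument "increments" is a list of rows, each an object with "linear": the shift along the tool's x, y, z in m, a list of three; "rotation": the turn, a rotation vector about the tool's x, y, z in degrees, a list of three; "claw": the closure, from 0 (fully open) to 1 (shut). A call has 1 to 5 rows; each row is the pose to reach, as a shift and turn from the pose measured when the call began, along the tool's axes at that moment; what a row does not reach only later rows make up. A row lasts 1/8 s, in which the tool goes at most 62.5 mm and 10.7 degrees, less where a joint would pass 70% of its speed; a pose out of reach is approached as far as the arm can. A call with a gripper value outside its range is refused whole. The fingers move at their own pace and stop on an object; "newtons" is the grip in N (left out, the last holds). Time passes only in rows, so rows that repeat a pose let the fingers close. It gives the time, the measured TCP pose, the force and the opening at its end, in the units of the state.
- readout.get_state(): the state, without advancing time (a new reading comes with each control period).
- eyes.grab_frame(name): name is "side" or "top" or "wrist"; returns (picture, depth): 384x512x3 uint8, blue, green, red; 384x512 float32, m along the optical axis (not along the pixel's ray), 0 where there is no reading.
- eyes.camera_model(name): a dict with "intrinsics" (3x3 intrinsics, pixels), "R" (3x3) and "t" (3): a world point X has camera coordinates R X + t. Camera axes: x right, y down, z forward; pixel columns grow to the right and rows downward; lengths in m; the calibration is good to about 2 mm. A picture is of the moment at which its call begins: read the wrist's pose just before it. camera_model takes no time and is no camera call; for the wrist camera it gives the pose at the moment of the call.
- job.job_done(): hands the job in, once; it reports no verdict.
Trained networks look in the newest picture that a camera, given by its name, has taken for a name from the list of things; names that differ only in an ending like _2 or _b are one class to them, and where a whole thing is asked for, a point or a joint stands for the part that bears it (a point fixed in the world has none). Each returns a list of dicts, best first, with "score" (0 to 1); they miss things now and then, are a little off and sometimes report something else, mostly with a low value. They report only what shows in the picture. A call takes as long as a camera call. They do not tell look-alikes from the thing itself.
- nets.regions_of(label, camera): "region" (384x512 bool, what is visible of it) and "rect" ([left, top, right, bottom] in pixels, round what is visible of it).
The state is a dict: "t": time; "q": joint angles; "qd": joint speeds; "joint_efforts": joint torques, N m; "eef_pos": TCP position; "ee_rot": TCP orientation; "force": force on the tool from outside, world axes, zero at the start; "moment": the same for the moment, N m; "width": finger opening in m.
Only numpy, scipy, OpenCV 4.12 (cv2) and the standard library are available. Lean on these libraries where they do the work, as an engineer would, in place of code of your own. Each camera call takes 0.05 s, during which the arm holds its last target.

## Working session

There is one attempt and no reset: what is moved stays moved. The work goes in short steps, Python scripts to look and compute and a tool call to move; the robot and the scene stay as the last step left them, time stands still between calls to the robot, and variables do not carry over. Pictures are saved under pics/ and viewed, and the job is handed in when it is done.

Besides the shell and the picture viewer there is one more tool, called after "Call:" as name(argument=value, ...), one argument or row to a line, values as JSON. play_rows: Moves the arm, as the interface text tells. Its arguments: {"type":"object","properties":{"increments":{"type":"array","items":{"type":"object","properties":{"linear":{"type":"array","items":{"type":"number"}},"rotation":{"type":"array","items":{"type":"number"}},"claw":{"type":"number"}}}},"newtons":{"type":"number"}},"required":["increments"]}

```bash
mkdir -p pics; ls; python3 - <<'E'
from station import readout, eyes
import cv2
print(readout.get_state())
for n in ["side","top","wrist"]:
    p,d=eyes.grab_frame(n); cv2.imwrite(f"pics/{n}0.png",p); m=eyes.camera_model(n); print(n,m)
E
```

```text
pics
{'t': 0.0, 'q': array([ 1.45811747e+00,  3.59397207e-01,  1.10504998e-02, -3.80467499e-04,
       -1.22410106e+00, -2.88057048e-01]), 'qd': array([-0.00091799, -0.00040862, -0.00065167, -0.0006917 , -0.00036727,
       -0.00045209]), 'joint_efforts': array([ 1.81686799e-03, -5.82721066e+01,  2.93052292e+01,  6.99724495e+00,
        6.83402453e-03, -1.74524512e-04]), 'eef_pos': array([0.26316401, 0.62104301, 0.22560692]), 'ee_rot': array([-1.56911131e+00,  1.26282601e-04,  2.74072728e+00]), 'force': array([ 0.94683756, -0.13282711,  0.6512804 ]), 'moment': array([-0.03757175, -0.00572363,  0.03980599]), 'width': 0.08787596355887564}
side {'intrinsics': array([[404.33283291,   0.        , 257.50618111],
       [  0.        , 404.33283291, 190.12019796],
       [  0.        ,   0.        ,   1.        ]]), 'R': array([[-0.99791169, -0.06389901, -0.00944281],
       [-0.03033711,  0.59271241, -0.80484263],
       [ 0.05702551, -0.80287541, -0.59341316]]), 't': array([ 0.54944525, -0.01527803,  1.04717686])}
top {'intrinsics': array([[353.3084922 ,   0.        , 253.26475068],
       [  0.        , 353.3084922 , 192.89777562],
       [  0.        ,   0.        ,   1.        ]]), 'R': array([[-2.01402185e-02, -9.99791527e-01, -3.35760536e-03],
       [-9.83879467e-01,  2.04163281e-02, -1.77663636e-01],
       [ 1.77695148e-01, -2.74705479e-04, -9.84085545e-01]]), 't': array([0.11527569, 0.51091681, 0.79274142])}
wrist {'intrinsics': array([[268.38665463,   0.        , 255.94094598],
       [  0.        , 268.38665463, 196.05416116],
       [  0.        ,   0.        ,   1.        ]]), 'R': array([[-0.38876957, -0.92133217,  0.00229293],
       [-0.88400087,  0.37371604,  0.28085366],
       [-0.25961642,  0.1071604 , -0.95974786]]), 't': array([ 0.67328672, -0.03434218,  0.39081283])}
```

View pics/side0.png

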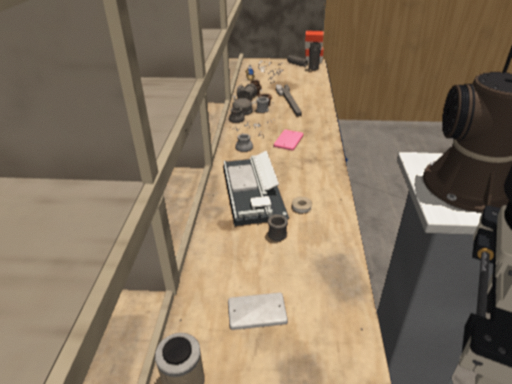

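View pics/top0.png

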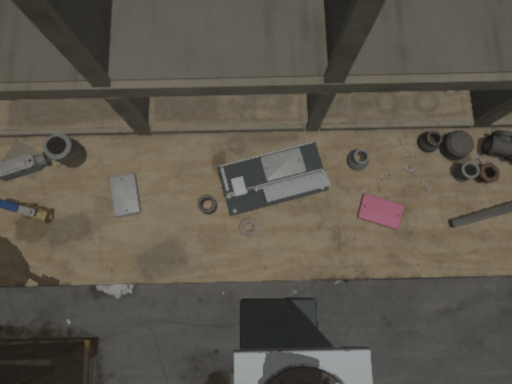

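View pics/wrist0.png

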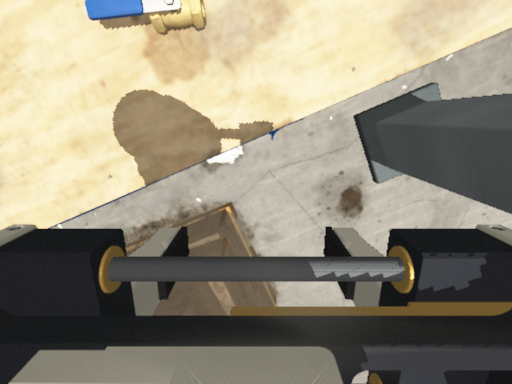

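```bash
cat > h.py <<'E'
import numpy as np, cv2
from station import readout, eyes, nets
def world(cam,d,us,vs,m=None):
    m=m or eyes.camera_model(cam); K=m["intrinsics"]
    z=d[vs,us]; X=np.stack([(us-K[0,2])/K[0,0]*z,(vs-K[1,2])/K[1,1]*z,z],-1)
    return (X-m["t"])@m["R"]
def proj(cam,P,m=None):
    m=m or eyes.camera_model(cam); c=np.atleast_2d(P)@m["R"].T+m["t"]; p=c@m["intrinsics"].T
    return p[:,:2]/p[:,2:]
E
python3 - <<'E'
from h import *
p,d=eyes.grab_frame("top")
np.save("d0.npy",d)
for n in ["fixture","clip","cover","press_bar","clip_foot","coupling","tape","reducer","spare_cover"]:
    for r in nets.regions_of(n,"top")[:3]:
        v,u=np.nonzero(r["region"]); W=world("top",d,u,v); 
        rr=cv2.minAreaRect((W[:,:2]*1000).astype(np.float32))
        print(n,round(r["score"],2),[int(x) for x in r["rect"]],np.median(W,0).round(3),np.array(rr[0]).round(1),np.array(rr[1]).round(1),round(rr[2],1))
big=cv2.resize(p[120:230,180:380],None,fx=4,fy=4,interpolation=cv2.INTER_CUBIC); cv2.imwrite("pics/crop1.png",big)
E
```

```text
fixture 0.6 [218, 142, 334, 214] [0.541 0.081 0.02 ] [505.   41.4] [238.5 256.5] 15.2
clip 0.58 [233, 170, 329, 203] [0.532 0.022 0.032] [491.9  25.5] [193.7 230.3] 18.0
clip 0.19 [349, 149, 367, 170] [ 0.594 -0.152  0.022] [485.1 -39.6] [ 51.1 376.2] 44.1
cover 0.74 [359, 194, 399, 230] [ 0.468 -0.205  0.01 ] [ 468.7 -207.9] [106.3  66.8] 72.3
cover 0.55 [260, 146, 308, 183] [0.587 0.03  0.028] [498.8  38.3] [112.2 278.9] 85.6
cover 0.27 [348, 149, 368, 168] [ 0.595 -0.154  0.021] [491.5 -41.8] [ 53.3 388.7] 42.6
press_bar 0.86 [234, 173, 328, 201] [0.532 0.019 0.032] [516.8  64.6] [169.8 266.3] 42.6
clip_foot 0.64 [232, 171, 332, 205] [0.532 0.022 0.032] [496.2  21.5] [199.5 240.4] 18.0
coupling 0.52 [200, 194, 217, 215] [0.491 0.216 0.04 ] [438.3 164.4] [189.3  47.2] 43.7
tape 0.65 [238, 216, 259, 237] [0.438 0.117 0.015] [437.2 115.6] [46.1 47.8] 88.7
reducer 0.91 [350, 146, 367, 169] [ 0.596 -0.154  0.021] [487.2 -49.3] [ 53.  391.2] 46.3
spare_cover 0.55 [107, 176, 142, 217] [0.521 0.422 0.011] [437.3 302.7] [406.8 110.5] 54.5
spare_cover 0.3 [263, 149, 310, 183] [0.587 0.031 0.028] [497.1  38.1] [110.  276.6] 85.0
```

View pics/crop1.png

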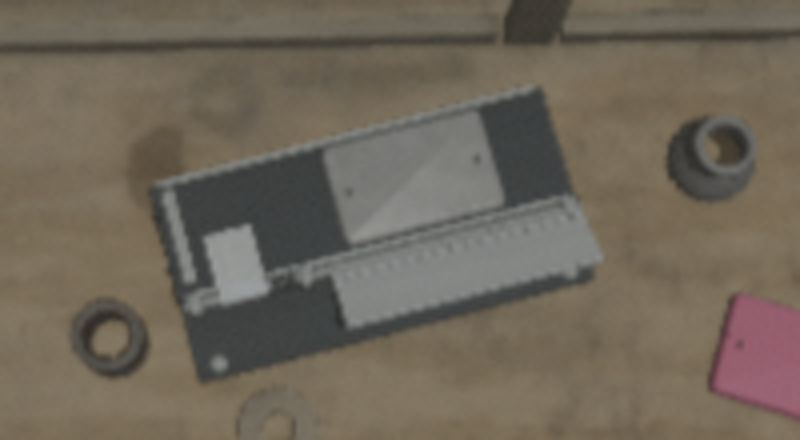

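```bash
python3 - <<'E'
from h import *
d=np.load("d0.npy"); m=eyes.camera_model("top");K=m["intrinsics"]
def atz(u,v,z):
    r=m["R"].T@np.array([(u-K[0,2])/K[0,0],(v-K[1,2])/K[1,1],1]); c=-m["R"].T@m["t"]
    return c+r*(z-c[2])/r[2]
def crop(x,y): return 180+(x+.5)/4-.5,120+(y+.5)/4-.5
A=[atz(*crop(*c),0.018) for c in [(150,185),(540,88),(595,275),(203,380)]]
A=np.array(A);print("corners",A.round(4)); print([np.linalg.norm(A[i]-A[i-1]).round(4) for i in range(4)])
C=np.array([atz(*crop(*c),0.028) for c in [(323,149),(485,111),(503,202),(352,242)]]);print("cover",C.round(4),C.mean(0)); print([np.linalg.norm(C[i]-C[i-1]).round(4) for i in range(4)])
# cover by depth
v,u=np.mgrid[140:195,240:330]; v=v.ravel();u=u.ravel();W=world("top",d,u,v)
yw=np.arctan2(*( (A[0]-A[1]+A[3]-A[2])[[1,0]])); print("yaw",yw)
k=(abs(W[:,2]-.028)<.003)&(W[:,0]>.55)
print(cv2.minAreaRect((W[k,:2]*1000).astype(np.float32)),k.sum())
E
```

```text
corners [[ 0.5884  0.1934  0.018 ]
 [ 0.6462 -0.0524  0.018 ]
 [ 0.5257 -0.08    0.018 ]
 [ 0.4658  0.1614  0.018 ]]
[np.float64(0.1267), np.float64(0.2524), np.float64(0.1237), np.float64(0.2488)]
cover [[ 0.6065  0.0854  0.028 ]
 [ 0.6287 -0.0157  0.028 ]
 [ 0.5705 -0.0241  0.028 ]
 [ 0.5474  0.0691  0.028 ]] [0.58826728 0.02868919 0.028     ]
[np.float64(0.0613), np.float64(0.1035), np.float64(0.0589), np.float64(0.0961)]
yaw 1.8078176435861475
((579.0087280273438, 30.67243194580078), (97.31210327148438, 198.49234008789062), 11.835373878479004) 1216
```

```bash
cat >> h.py <<'E'
from scipy.spatial.transform import Rotation as Ro
O=np.array([.578,.0736,0.]); YAW=1.808
def setF(o=None,y=None):
    global O,YAW
    if o is not None:O=np.array(o)
    if y is not None:YAW=y
def f2w(p): return O+Ro.from_euler('z',YAW).apply(p)
def w2f(p): return Ro.from_euler('z',-YAW).apply(np.asarray(p)-O)
def Rtool(): return Ro.from_euler('xyz',[-np.pi/2,0,YAW])
def delta(pf,R=None):
    s=readout.get_state(); R0=Ro.from_euler('xyz',s['ee_rot']); R=R or Rtool()
    print("t",round(s['t'],2),"pos",s['eef_pos'].round(4),"rot",s['ee_rot'].round(4),"fix",w2f(s['eef_pos']).round(4),"w",round(s['width'],4),"F",s['force'].round(1))
    print("lin mm",(R0.inv().apply(f2w(pf)-s['eef_pos'])*1000).round(1),"rot",(R0.inv()*R).as_rotvec(degrees=True).round(2))
E
python3 - <<'E'
from h import *
d=np.load("d0.npy")
for u in (150,300,380):
    v=np.arange(0,150,8);print(u,[list(x.round(2)) for x in world("top",d,np.full_like(v,u),v)])
m=eyes.camera_model("wrist"); c=-m["R"].T@m["t"]; s=readout.get_state(); R0=Ro.from_euler('xyz',s['ee_rot'])
print("cam in tool",R0.inv().apply(c-s['eef_pos']), "axis",R0.inv().apply(m["R"][2]),R0.inv().apply(m["R"][0]))
delta([-.10,.033,.25])
E
```

```text
150 [[np.float64(0.86), np.float64(0.3), np.float64(0.26)], [np.float64(0.85), np.float64(0.3), np.float64(0.26)], [np.float64(0.83), np.float64(0.3), np.float64(0.26)], [np.float64(0.81), np.float64(0.3), np.float64(0.26)], [np.float64(0.79), np.float64(0.3), np.float64(0.26)], [np.float64(0.78), np.float64(0.3), np.float64(0.26)], [np.float64(0.76), np.float64(0.3), np.float64(0.26)], [np.float64(0.74), np.float64(0.3), np.float64(0.26)], [np.float64(0.73), np.float64(0.3), np.float64(0.26)], [np.float64(0.71), np.float64(0.29), np.float64(0.26)], [np.float64(0.69), np.float64(0.29), np.float64(0.26)], [np.float64(0.68), np.float64(0.29), np.float64(0.26)], [np.float64(0.68), np.float64(0.3), np.float64(0.22)], [np.float64(0.76), np.float64(0.37), np.float64(0.0)], [np.float64(0.74), np.float64(0.37), np.float64(0.0)], [np.float64(0.72), np.float64(0.37), np.float64(0.0)], [np.float64(0.69), np.float64(0.36), np.float64(0.02)], [np.float64(0.68), np.float64(0.37), np.float64(0.0)], [np.float64(0.65), np.float64(0.37), np.float64(0.0)]]
300 [[np.float64(0.86), np.float64(0.01), np.f
[... 1708 characters left out ...]
3)], [np.float64(0.77), np.float64(-0.23), np.float64(-0.0)], [np.float64(0.75), np.float64(-0.23), np.float64(0.0)], [np.float64(0.73), np.float64(-0.23), np.float64(-0.0)], [np.float64(0.71), np.float64(-0.23), np.float64(-0.0)], [np.float64(0.36), np.float64(0.11), np.float64(0.87)], [np.float64(0.66), np.float64(-0.22), np.float64(0.0)], [np.float64(0.64), np.float64(-0.22), np.float64(0.0)]]
cam in tool [-0.07578108 -0.15734489  0.00054857] axis [0.28098918 0.95970989 0.00141596] [-0.00160267 -0.00100616  0.99999821]
t 0.65 pos [0.2634 0.6215 0.2266] rot [-1.5708 -0.      2.7408] fix [0.6065 0.1771 0.2266] w 0.0872 F [-0.2  0.1  0.2]
lin mm [-536.5  -23.4  481.7] rot [-0.   53.44  0.  ]
```

Call:
play_rows(
  increments=[
    {"linear": [-0.045, 0, 0.04], "rotation": [0, 5, 0], "claw": 0.4},
    {"linear": [-0.09, 0, 0.081], "rotation": [0, 10, 0], "claw": 0.4},
    {"linear": [-0.135, 0, 0.121], "rotation": [0, 15, 0], "claw": 0.4},
    {"linear": [-0.18, 0, 0.162], "rotation": [0, 20, 0], "claw": 0.4},
    {"linear": [-0.225, 0, 0.202], "rotation": [0, 25, 0], "claw": 0.4},
  ],
)

```text
t: 1.27
eef_pos: [0.3922, 0.3459, 0.2269]
ee_rot: [-1.572, -0.0, 2.302]
force: [1.7, 1.8, -0.7]
width: 0.0531
```

```bash
python3 -c "
from h import *
delta([-.113,.045,.17])"
```

```text
t 1.27 pos [0.3922 0.3459 0.2269] rot [-1.5717e+00 -2.0000e-04  2.3020e+00] fix [0.3083 0.1166 0.2269] w 0.0531 F [ 1.7  1.8 -0.7]
lin mm [-404.9   56.8  136.8] rot [5.00e-02 2.83e+01 2.00e-02]
```

Call:
play_rows(
  increments=[
    {"linear": [-0.055, 0.005, 0.019], "rotation": [0, 4, 0], "claw": 0.4},
    {"linear": [-0.11, 0.012, 0.037], "rotation": [0, 8, 0], "claw": 0.4},
    {"linear": [-0.165, 0.02, 0.056], "rotation": [0, 12, 0], "claw": 0.4},
    {"linear": [-0.22, 0.03, 0.074], "rotation": [0, 16, 0], "claw": 0.4},
    {"linear": [-0.275, 0.038, 0.093], "rotation": [0, 20, 0], "claw": 0.4},
  ],
)

```text
t: 1.9
eef_pos: [0.5072, 0.0774, 0.1889]
ee_rot: [-1.572, -0.001, 1.951]
force: [0.3, 0.3, 0.3]
width: 0.0528
```

```bash
python3 -c "
from h import *
delta([-.113,.045,.16])"
```

```text
t 1.9 pos [0.5072 0.0774 0.1889] rot [-1.5725e+00 -6.0000e-04  1.9511e+00] fix [0.0204 0.0679 0.1889] w 0.0528 F [0.3 0.3 0.3]
lin mm [-135.3   28.9   -3.6] rot [0.09 8.2  0.04]
```

Call:
play_rows(
  increments=[
    {"linear": [-0.05, 0.01, -0.001], "rotation": [0, 4, 0], "claw": 0.4},
    {"linear": [-0.1, 0.02, -0.002], "rotation": [0, 8.2, 0], "claw": 0.4},
    {"linear": [-0.135, 0.029, -0.004], "rotation": [0, 8.2, 0], "claw": 0.4},
    {"linear": [-0.135, 0.029, -0.004], "rotation": [0, 8.2, 0], "claw": 0.4},
  ],
)

```text
t: 2.4
eef_pos: [0.5612, -0.0485, 0.1588]
ee_rot: [-1.571, -0.001, 1.805]
force: [-0.3, 0.4, -1.2]
width: 0.052
```

```bash
python3 - <<'E'
from h import *
delta([-.113,.045,.16])
m=eyes.camera_model("wrist")
p,d=eyes.grab_frame("wrist"); cv2.imwrite("pics/w1.png",p); np.save("dw1.npy",d); np.savez("mw1.npz",**m)
p2,d2=eyes.grab_frame("side"); cv2.imwrite("pics/s1.png",p2[100:260,150:400].repeat(3,0).repeat(3,1))
delta([-.113,.045,.16])
E
```

```text
t 2.4 pos [ 0.5612 -0.0485  0.1588] rot [-1.5707e+00 -7.0000e-04  1.8047e+00] fix [-0.1148  0.045   0.1588] w 0.052 F [-0.3  0.4 -1.2]
lin mm [ 1.8 -1.2 -0. ] rot [-0.01 -0.19  0.04]
t 2.5 pos [ 0.561  -0.0467  0.1597] rot [-1.5721e+00 -9.0000e-04  1.8068e+00] fix [-0.113   0.0448  0.1597] w 0.0529 F [-1.  -0.6 -0.1]
lin mm [-0.  -0.3  0.2] rot [ 0.07 -0.07  0.05]
```

View pics/w1.png

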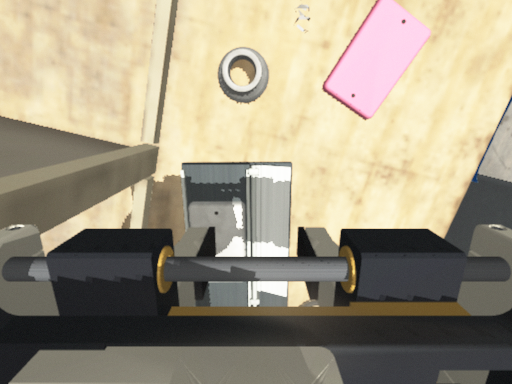

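View pics/s1.png

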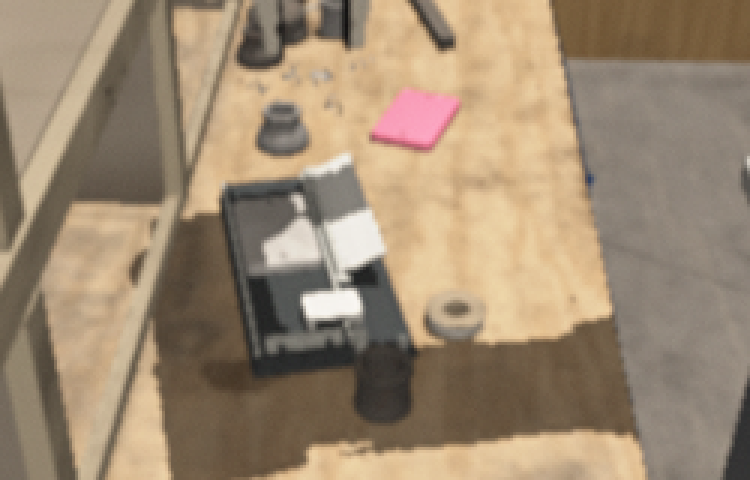

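```bash
python3 - <<'E'
from h import *
p=cv2.imread("pics/w1.png"); cv2.imwrite("pics/w1c.png",cv2.resize(p[145:345,160:360],None,fx=3,fy=3,interpolation=cv2.INTER_CUBIC)[:600])
d=np.load("dw1.npy"); m=dict(np.load("mw1.npz"))
for v in (168,175,185,195,210,220):
    u=np.arange(176,300,4); W=w2f(world("wrist",d,u,np.full_like(u,v),m))*1000
    print(v,[tuple(int(x) for x in w.round()) for w in W])
E
```

```text
168 [(-134, -49, 0), (-134, -45, 0), (-137, -35, 18), (-137, -31, 18), (-137, -26, 17), (-137, -22, 17), (-137, -17, 18), (-137, -13, 18), (-137, -8, 16), (-137, -3, 18), (-136, 1, 16), (-137, 6, 19), (-137, 10, 17), (-136, 14, 16), (-137, 19, 17), (-137, 23, 18), (-137, 28, 18), (-136, 32, 16), (-137, 37, 21), (-138, 42, 26), (-138, 46, 25), (-138, 50, 25), (-138, 55, 26), (-139, 59, 28), (-139, 63, 30), (-139, 67, 32), (-140, 71, 35), (-140, 76, 35), (-140, 80, 37), (-134, 89, 1), (-133, 94, -3)]
175 [(-125, -50, -1), (-130, -38, 24), (-130, -35, 21), (-128, -32, 16), (-129, -27, 16), (-129, -22, 18), (-129, -18, 16), (-129, -13, 18), (-129, -9, 17), (-129, -4, 18), (-129, 1, 17), (-129, 5, 17), (-129, 10, 17), (-129, 14, 18), (-129, 19, 17), (-129, 23, 18), (-129, 28, 17), (-129, 32, 17), (-130, 37, 23), (-130, 41, 25), (-130, 46, 26), (-130, 50, 24), (-131, 55, 27), (-131, 59, 28), (-131, 63, 30), (-131, 68, 31), (-132, 72, 34), (-132, 76, 34), (-133, 80, 37), (-125, 89, -1), (-125, 94, -1)]
185 [(-113, -51, -1), (-112, -47, -1), (-119, -35, 23), (-117, -32, 18), (-117, -28, 17),
[... 1171 characters left out ...]
, (-90, 28, 27), (-89, 32, 24), (-89, 37, 23), (-90, 41, 26), (-89, 46, 25), (-89, 50, 25), (-90, 55, 27), (-90, 59, 28), (-91, 64, 29), (-91, 68, 31), (-93, 72, 35), (-93, 77, 36), (-94, 81, 38), (-80, 91, -2), (-80, 96, -1)]
220 [(-67, -55, -2), (-67, -50, 0), (-77, -38, 24), (-74, -35, 18), (-78, -28, 26), (-78, -23, 27), (-78, -19, 27), (-78, -14, 26), (-78, -9, 28), (-78, -5, 27), (-78, 0, 27), (-78, 4, 27), (-78, 9, 27), (-78, 14, 27), (-78, 18, 27), (-78, 23, 27), (-78, 27, 27), (-77, 32, 24), (-76, 36, 23), (-77, 41, 26), (-77, 46, 24), (-77, 50, 24), (-78, 55, 26), (-78, 60, 29), (-79, 64, 31), (-79, 69, 31), (-80, 73, 33), (-81, 77, 36), (-81, 82, 35), (-67, 91, -1), (-67, 96, -1)]
```

View pics/w1c.png

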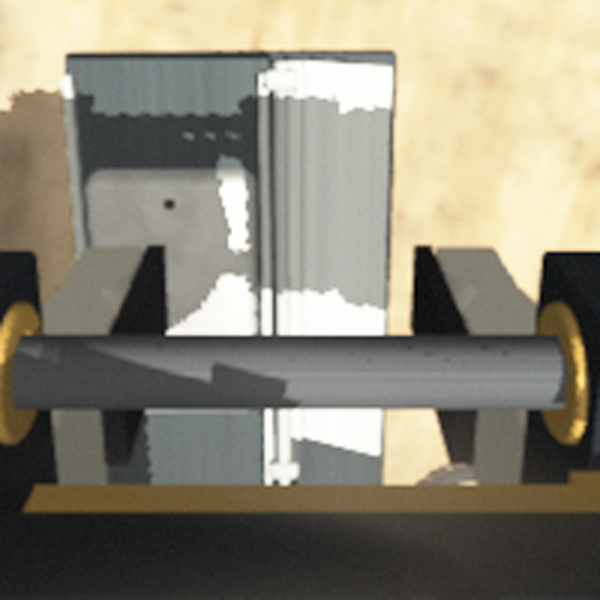

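```bash
python3 - <<'E'
from h import *
d=np.load("dw1.npy"); m=dict(np.load("mw1.npz"))
T=np.array([.5611,-.0475,.1592]); R=Ro.from_euler('xyz',[-1.5712,-.0008,1.8058])
print("tcp px",proj("wrist",T,m))
for v in (229,235,245,255,290,300):
    u=np.r_[np.arange(172,222,4),np.arange(296,342,4)]; W=R.inv().apply(world("wrist",d,u,np.full_like(u,v),m)-T)*1000
    print(v,[(int(a),)+tuple(int(x) for x in w.round()) for a,w in zip(u,W)])
E
```

```text
tcp px [[254.673695   243.19265211]]
229 [(172, 58, 159, -106), (176, 59, 159, -101), (180, 59, 161, -96), (184, 59, 160, -91), (188, -12, -6, -40), (192, -13, -6, -38), (196, -13, -6, -36), (200, -13, -6, -33), (204, -12, -5, -31), (208, -11, -3, -29), (212, -11, -4, -26), (216, 47, 131, -45), (220, 47, 132, -41), (296, 59, 161, 52), (300, -11, -3, 28), (304, 59, 160, 62), (308, -13, -7, 32), (312, -12, -5, 35), (316, -12, -6, 37), (320, -12, -5, 40), (324, -13, -6, 42), (328, 59, 161, 93), (332, 59, 159, 98), (336, 59, 159, 103), (340, 59, 160, 108)]
235 [(172, 68, 161, -107), (176, 67, 160, -102), (180, 67, 160, -96), (184, -77, -157, 1), (188, -12, -15, -38), (192, -13, -15, -36), (196, -12, -15, -34), (200, -12, -15, -31), (204, -12, -13, -29), (208, -11, -12, -27), (212, -9, -7, -26), (216, 55, 132, -46), (220, 55, 133, -41), (296, 67, 160, 52), (300, -11, -11, 27), (304, -11, -12, 29), (308, -12, -15, 31), (312, -13, -15, 33), (316, -13, -15, 35), (320, -12, -14, 38), (324, -12, -14, 40), (328, -12, -14, 42), (332, 68, 161, 99), (336, 67, 159, 104), (340, -37, -69, 31)]
245 [(
[... 1413 characters left out ...]
 -41, 27), (312, 3, -44, 28), (316, 3, -44, 30), (320, -1, -50, 31), (324, -5, -56, 31), (328, -9, -61, 31), (332, -12, -65, 31), (336, -16, -71, 31), (340, -18, -74, 31)]
300 [(172, -15, -75, -29), (176, -12, -71, -29), (180, -8, -66, -29), (184, -4, -61, -29), (188, 1, -54, -30), (192, 5, -49, -29), (196, 152, 142, -77), (200, 151, 142, -72), (204, 151, 141, -67), (208, 151, 142, -62), (212, 152, 142, -57), (216, 152, 142, -51), (220, 151, 142, -46), (296, 166, 160, 57), (300, 165, 159, 62), (304, 165, 159, 68), (308, 164, 159, 73), (312, 165, 159, 79), (316, 9, -44, 30), (320, 4, -50, 31), (324, 0, -56, 31), (328, -4, -62, 31), (332, -8, -67, 31), (336, -11, -71, 31), (340, -16, -76, 30)]
```

Call:
play_rows(
  increments=[
    {"linear": [-0.007, 0.03, -0.004], "rotation": [0, 0, 0], "claw": 0.4},
    {"linear": [-0.007, 0.065, -0.004], "rotation": [0, 0, 0], "claw": 0.4},
    {"linear": [-0.007, 0.1, -0.004], "rotation": [0, 0, 0], "claw": 0.4},
    {"linear": [-0.007, 0.115, -0.004], "rotation": [0, 0, 0], "claw": 0.4},
    {"linear": [-0.007, 0.115, -0.004], "rotation": [0, 0, 0], "claw": 0.4},
  ],
)

```text
t: 3.12
eef_pos: [0.5664, -0.0519, 0.0446]
ee_rot: [-1.571, -0.001, 1.808]
force: [0.4, -1.0, 1.1]
width: 0.0523
```

```bash
python3 - <<'E'
from h import *
delta([-.12,.041,.0225])
p,d=eyes.grab_frame("wrist"); cv2.imwrite("pics/w2.png",p)
p2,d2=eyes.grab_frame("side"); cv2.imwrite("pics/s2.png",p2[120:240,190:320].repeat(4,0).repeat(4,1))
delta([-.12,.041,.0225])
E
```

```text
t 3.12 pos [ 0.5664 -0.0519  0.0446] rot [-1.5709e+00 -7.0000e-04  1.8079e+00] fix [-0.1192  0.0408  0.0446] w 0.0523 F [ 0.4 -1.   1.1]
lin mm [-0.8 22.1  0.2] rot [ 0.01 -0.    0.04]
t 3.23 pos [ 0.5676 -0.0519  0.0461] rot [-1.5739e+00 -5.0000e-04  1.8078e+00] fix [-0.1196  0.0396  0.0461] w 0.0522 F [-0.7  0.3 -0.3]
lin mm [-0.4 23.6  1.5] rot [ 0.18 -0.01  0.03]
```

View pics/w2.png

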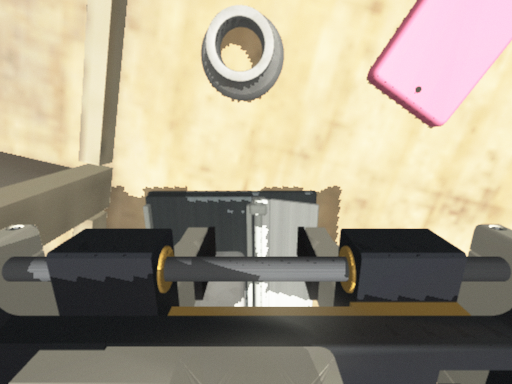

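View pics/s2.png

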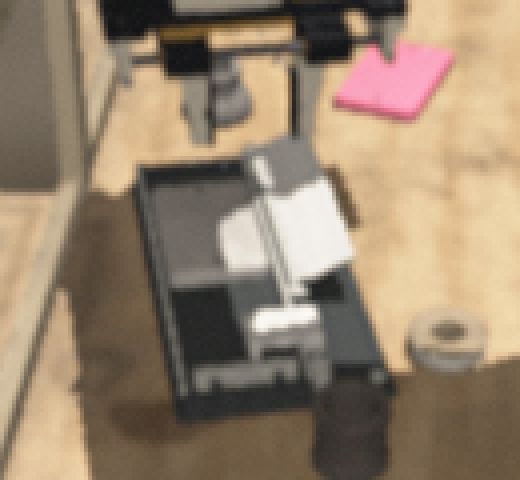

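```bash
python3 - <<'E'
from h import *
for f in ([-.12,.041+.035,.045],[-.12,.041-.035,.045],[-.14,.084,.038],[-.14,.05,.025],[-.12,.076,.035]):
    print(f,((proj("side",f2w(f))-[190,120])*4).round())
E
```

```text
[-0.12, 0.07600000000000001, 0.045] [[302. 128.]]
[-0.12, 0.005999999999999998, 0.045] [[200. 138.]]
[-0.14, 0.084, 0.038] [[308. 121.]]
[-0.14, 0.05, 0.025] [[260. 142.]]
[-0.12, 0.076, 0.035] [[302. 141.]]
```

Call:
play_rows(
  increments=[
    {"linear": [0, 0.006, 0.001], "rotation": [0, 0, 0], "claw": 0.4},
    {"linear": [0, 0.011, 0.001], "rotation": [0, 0, 0], "claw": 0.4},
    {"linear": [0, 0.015, 0.001], "rotation": [0, 0, 0], "claw": 0.4},
    {"linear": [0, 0.019, 0.001], "rotation": [0, 0, 0], "claw": 0.4},
    {"linear": [0, 0.021, 0.001], "rotation": [0, 0, 0], "claw": 0.4},
  ],
)

```text
t: 3.85
eef_pos: [0.5663, -0.0524, 0.0247]
ee_rot: [-1.573, -0.0, 1.808]
force: [-2.2, -0.9, 4.1]
width: 0.0524
```

```bash
python3 - <<'E'
from h import *
delta([-.12,.041,.0225])
m=eyes.camera_model("wrist")
p,d=eyes.grab_frame("wrist"); cv2.imwrite("pics/w3.png",p)
u=np.arange(140,330,6)
for v in (205,215): print(v,[tuple(int(x) for x in w.round()) for w in w2f(world("wrist",d,u,np.full_like(u,v),m))*1000])
p2,d2=eyes.grab_frame("side"); cv2.imwrite("pics/s3.png",p2[120:240,190:320].repeat(4,0).repeat(4,1))
delta([-.12,.041,.0225])
E
```

```text
t 3.85 pos [ 0.5663 -0.0524  0.0247] rot [-1.5729e+00 -5.0000e-04  1.8077e+00] fix [-0.1197  0.041   0.0247] w 0.0524 F [-2.2 -0.9  4.1]
lin mm [-0.3  2.2  0. ] rot [ 0.12 -0.02  0.03]
205 [(-141, -35, 14), (-141, -31, 14), (-141, -27, 15), (-141, -22, 15), (-141, -19, 15), (-141, -15, 14), (-141, -11, 14), (-141, -7, 14), (-141, -3, 16), (-141, 1, 15), (-141, 5, 15), (-141, 9, 15), (-141, 13, 15), (-141, 17, 14), (-141, 21, 15), (-141, 25, 15), (-141, 29, 16), (-141, 32, 15), (-141, 36, 14), (-138, 40, 6), (-138, 44, 5), (-138, 49, 5), (-138, 53, 6), (-138, 57, 6), (-138, 61, 5), (-138, 65, 5), (-138, 69, 5), (-138, 73, 7), (-138, 78, 5), (-138, 82, 5), (-138, 86, 5), (-136, 92, -2)]
215 [(-135, -34, 17), (-135, -30, 18), (-135, -26, 18), (-134, -23, 16), (-135, -19, 16), (-135, -15, 17), (-135, -11, 17), (-134, -7, 16), (-135, -3, 17), (-135, 1, 17), (-135, 5, 17), (-134, 9, 16), (-135, 13, 17), (-134, 17, 16), (-135, 21, 17), (-135, 25, 17), (-135, 29, 17), (-135, 33, 18), (-137, 37, 22), (-138, 40, 26), (-138, 44, 25), (-138, 48, 24), (-137, 52, 22), (-137, 56, 22), (-137, 59, 22), (-137, 63, 23), (-137, 67, 23), (-138, 70, 24), (-137, 74, 23), (-137, 78, 23), (-138, 82, 25), (-128, 93, -2)]
t 3.95 pos [ 0.5663 -0.0523  0.0248] rot [-1.5729e+00 -5.0000e-04  1.8077e+00] fix [-0.1197  0.041   0.0248] w 0.0527 F [-2.3  0.   4.5]
lin mm [-0.3  2.3  0. ] rot [ 0.12 -0.02  0.03]
```

View pics/s3.png

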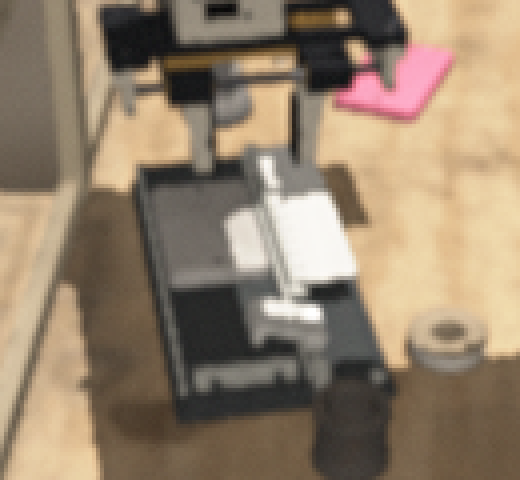

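View pics/w3.png

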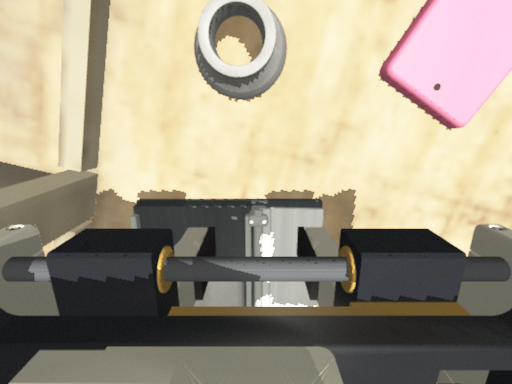

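Call:
play_rows(
  increments=[
    {"linear": [0.002, 0.0015, 0], "rotation": [0, 0, 0], "claw": 0.4},
    {"linear": [0.012, 0.0015, 0], "rotation": [0, 0, 0], "claw": 0.4},
    {"linear": [0.022, 0.0015, 0], "rotation": [0, 0, 0], "claw": 0.4},
    {"linear": [0.032, 0.0015, 0], "rotation": [0, 0, 0], "claw": 0.4},
    {"linear": [0.042, 0.0015, 0], "rotation": [0, 0, 0], "claw": 0.4},
  ],
)

```text
t: 4.58
eef_pos: [0.5565, -0.0107, 0.0235]
ee_rot: [-1.573, -0.0, 1.808]
force: [1.4, -4.2, 5.7]
width: 0.0527
```

```bash
python3 - <<'E'
from h import *
delta([-.0165,.041,.0235])
p2,d2=eyes.grab_frame("side"); cv2.imwrite("pics/s4.png",p2[120:240,190:320].repeat(4,0).repeat(4,1))
E
```

```text
t 4.58 pos [ 0.5565 -0.0107  0.0235] rot [-1.5734e+00 -4.0000e-04  1.8082e+00] fix [-0.0769  0.0407  0.0235] w 0.0527 F [ 1.4 -4.2  5.7]
lin mm [60.4  0.   0.3] rot [0.15 0.01 0.02]
```

View pics/s4.png

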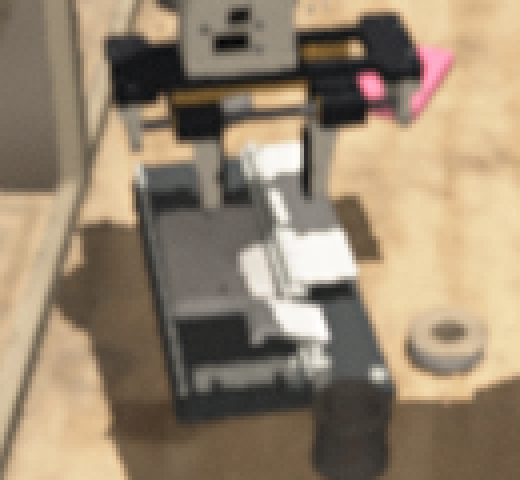

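Call:
play_rows(
  increments=[
    {"linear": [0.01, 0.0003, 0], "rotation": [0, 0, 0], "claw": 0.4},
    {"linear": [0.02, 0.0003, 0], "rotation": [0, 0, 0], "claw": 0.4},
    {"linear": [0.03, 0.0003, 0], "rotation": [0, 0, 0], "claw": 0.4},
    {"linear": [0.04, 0.0003, 0], "rotation": [0, 0, 0], "claw": 0.4},
    {"linear": [0.05, 0.0003, 0], "rotation": [0, 0, 0], "claw": 0.4},
  ],
)

```text
t: 5.25
eef_pos: [0.5443, 0.0393, 0.0233]
ee_rot: [-1.573, -0.001, 1.808]
force: [1.1, -4.0, 4.7]
width: 0.0522
```

```bash
python3 - <<'E'
from h import *
delta([-.0165,.041,.0235])
p2,d2=eyes.grab_frame("side"); cv2.imwrite("pics/s5.png",p2[120:240,190:320].repeat(4,0).repeat(4,1))
E
```

```text
t 5.25 pos [0.5443 0.0393 0.0233] rot [-1.5734e+00 -6.0000e-04  1.8085e+00] fix [-0.0254  0.0408  0.0233] w 0.0522 F [ 1.1 -4.   4.7]
lin mm [ 8.9 -0.2  0.2] rot [0.15 0.03 0.03]
```

View pics/s5.png

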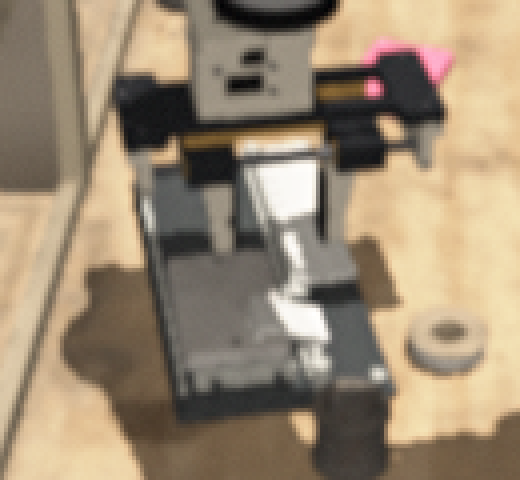

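Force along −x is about 4 N (sliding friction). The cover is nearly at the stop, so I creep to contact.

Call:
play_rows(
  increments=[
    {"linear": [0.003, 0, 0], "rotation": [0, 0, 0], "claw": 0.4},
    {"linear": [0.005, 0, 0], "rotation": [0, 0, 0], "claw": 0.4},
    {"linear": [0.007, 0, 0], "rotation": [0, 0, 0], "claw": 0.4},
  ],
)

```text
t: 5.68
eef_pos: [0.5423, 0.0469, 0.0232]
ee_rot: [-1.573, -0.001, 1.809]
force: [-0.1, -2.7, 4.8]
width: 0.0522
```

```bash
python3 - <<'E'
from h import *
delta([-.0165,.041,.0235])
E
```

```text
t 5.67 pos [0.5423 0.0469 0.0232] rot [-1.5731e+00 -7.0000e-04  1.8086e+00] fix [-0.0175  0.041   0.0232] w 0.0522 F [-0.1 -2.7  4.8]
lin mm [ 1.  -0.3  0. ] rot [0.13 0.03 0.04]
```

Call:
play_rows(
  increments=[
    {"linear": [0.0015, 0, 0], "rotation": [0, 0, 0], "claw": 0.4},
    {"linear": [0.003, 0, 0], "rotation": [0, 0, 0], "claw": 0.4},
  ],
)

```text
t: 5.92
eef_pos: [0.5418, 0.0492, 0.0233]
ee_rot: [-1.573, 0.0, 1.808]
force: [5.2, -12.6, 4.8]
width: 0.0525
```

```bash
python3 - <<'E'
from h import *
delta([-.0165,.041,.0235])
p2,d2=eyes.grab_frame("side"); cv2.imwrite("pics/s6.png",p2[120:240,190:320].repeat(4,0).repeat(4,1))
E
```

```text
t 5.92 pos [0.5418 0.0492 0.0233] rot [-1.5730e+00  2.0000e-04  1.8083e+00] fix [-0.0152  0.0409  0.0233] w 0.0525 F [  5.2 -12.6   4.8]
lin mm [-1.3 -0.2  0.1] rot [ 0.13  0.02 -0.01]
```

View pics/s6.png

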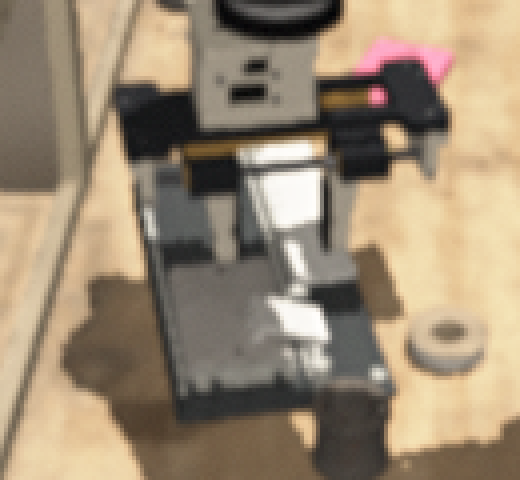

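Call:
play_rows(
  increments=[
    {"linear": [-0.002, 0, 0], "rotation": [0, 0, 0], "claw": 0.4},
    {"linear": [-0.004, 0, 0], "rotation": [0, 0, 0], "claw": 0.4},
    {"linear": [-0.005, -0.003, 0], "rotation": [0, 0, 0], "claw": 0.4},
    {"linear": [-0.006, -0.008, 0], "rotation": [0, 0, 0], "claw": 0.4},
    {"linear": [-0.008, -0.016, 0], "rotation": [0, 0, 0], "claw": 0.4},
  ],
)

```text
t: 6.6
eef_pos: [0.543, 0.0409, 0.0393]
ee_rot: [-1.571, 0.001, 1.808]
force: [1.9, 0.3, 0.2]
width: 0.0525
```

Call:
play_rows(
  increments=[
    {"linear": [0, -0.015, 0], "rotation": [0, 0, 0], "claw": 0.4},
    {"linear": [0, -0.04, 0], "rotation": [0, 0, 0], "claw": 0.4},
    {"linear": [0, -0.07, 0], "rotation": [0, 0, 0], "claw": 0.4},
    {"linear": [0, -0.1, 0], "rotation": [0, 0, 0], "claw": 0.4},
    {"linear": [0, -0.1, 0], "rotation": [0, 0, 0], "claw": 0.4},
  ],
)

```text
t: 7.22
eef_pos: [0.5444, 0.0413, 0.1427]
ee_rot: [-1.577, 0.0, 1.808]
force: [-0.1, 0.4, -0.3]
width: 0.0528
```

```bash
python3 - <<'E'
from h import *
delta([-.0165,.041,.0235])
m=eyes.camera_model("wrist"); p,d=eyes.grab_frame("wrist"); cv2.imwrite("pics/w7.png",p)
for v in (200,210,215,220,224):
    u=np.arange(180,300,6); print(v,[tuple(int(x) for x in w.round()) for w in w2f(world("wrist",d,u,np.full_like(u,v),m))*1000])
p2,d2=eyes.grab_frame("side"); cv2.imwrite("pics/s7.png",p2[120:240,190:320].repeat(4,0).repeat(4,1))
v,u=np.mgrid[150:225,225:300]; W=w2f(world("side",d2,u.ravel(),v.ravel()))*1000
k=(abs(W[:,1])<28)&(W[:,2]>10)&(W[:,2]<60)&(W[:,0]<130)
for x in range(-80,125,6):
    q=k&(abs(W[:,0]-x)<3)
    if q.sum(): print(x,q.sum(),W[q&(W[:,1]<-5),2].round().mean(), np.median(W[q,2]).round(1))
E
```

```text
t 7.22 pos [0.5444 0.0413 0.1427] rot [-1.5768e+00  1.0000e-04  1.8084e+00] fix [-0.0235  0.0402  0.1427] w 0.0528 F [-0.1  0.4 -0.3]
lin mm [  7.  119.2   1.5] rot [ 0.34  0.02 -0.  ]
200 [(-7, -49, 0), (-14, -35, 23), (-12, -30, 17), (-12, -24, 16), (-12, -17, 17), (-13, -10, 18), (-12, -4, 16), (-13, 3, 18), (-13, 9, 18), (-13, 16, 18), (-13, 23, 17), (-13, 29, 17), (-14, 36, 22), (-16, 42, 26), (-15, 49, 24), (-15, 55, 23), (-15, 62, 25), (-16, 68, 26), (-16, 74, 27), (-16, 81, 29)]
210 [(5, -50, 0), (-3, -36, 24), (-4, -29, 27), (-4, -23, 25), (-4, -16, 26), (-4, -9, 25), (-4, -3, 27), (-4, 3, 25), (-4, 10, 25), (-4, 17, 26), (-4, 23, 26), (-4, 30, 25), (-3, 36, 23), (-4, 43, 25), (-4, 49, 24), (-4, 56, 24), (-4, 62, 26), (-4, 68, 27), (-5, 75, 27), (-6, 81, 30)]
215 [(12, -51, -1), (3, -37, 23), (2, -29, 26), (1, -22, 28), (1, -16, 27), (1, -9, 27), (1, -3, 28), (1, 4, 27), (2, 10, 26), (1, 17, 27), (1, 23, 27), (2, 30, 26), (3, 36, 23), (1, 43, 27), (2, 49, 25), (2, 56, 24), (2, 62, 24), (2, 69, 26), (1, 75, 28), (1, 81, 29)]
220 [(18, -51, -1), (9, -37, 24), (7, -29, 28), (7,
[... 677 characters left out ...]
6923 16.5
-38 27 16.88888888888889 17.0
-32 29 16.636363636363637 16.8
-26 31 17.066666666666666 17.2
-20 32 16.833333333333332 16.9
-14 9 16.666666666666668 16.9
-2 11 26.0 26.4
4 32 26.571428571428573 26.7
10 30 27.25 27.0
16 37 27.071428571428573 26.7
22 31 26.928571428571427 26.8
28 38 27.133333333333333 26.8
34 30 27.0 26.9
40 32 26.6 26.6
46 27 26.76923076923077 27.4
52 27 26.94736842105263 26.9
58 21 26.833333333333332 26.9
64 38 27.0625 27.9
70 42 27.066666666666666 28.0
76 40 26.647058823529413 28.1
82 40 26.714285714285715 27.7
88 71 26.705882352941178 27.7
94 44 26.875 27.1
100 25 28.0 28.1
106 98 24.333333333333332 25.3
112 94 18.88095238095238 17.0
118 47 16.058823529411764 15.0
```

View pics/s7.png

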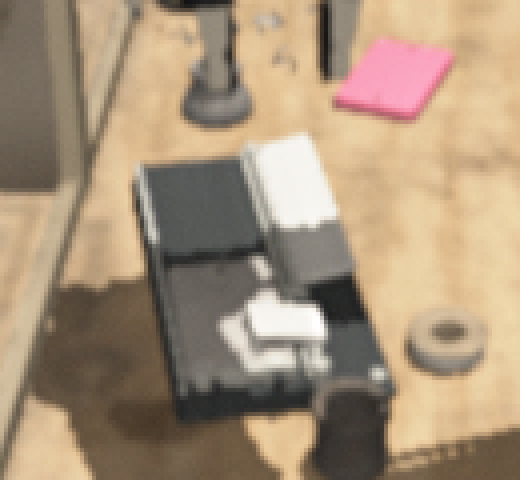

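View pics/w7.png

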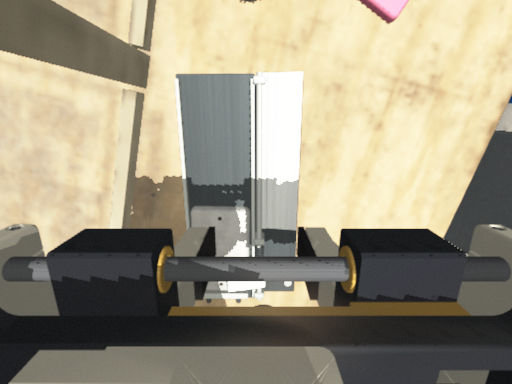

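```bash
python3 -c "
from station import job; print(job.job_done())"
```

```text
the job is handed in; nothing more can be done
None
```

The cover is home against the end stop and clamped by the clip. I handed the job in at about 7.3 s; the hand-in reports no verdict.

**What I did:** I lowered the open gripper so that one fingertip pressed the bar almost to its stop. With the bar held down, the other fingertip pushed the cover along the channel. I stopped when the force along the channel rose to about 13.6 N, which showed the cover had met the stop. I then backed off about 4 mm with the bar still down and lifted straight up.

**Last checks:**
- **Cover position:** its back edge measured about x = −4 to −5 mm (−4 mm is home), and I saw no gap at the stop in the side picture.
- **Cover height:** its top read 27 mm above the bench along its whole length, so it lies flat. The expected value is 28 mm, but the same camera also reads the bed 1 mm low.
- **Clip:** the released bar slopes at about 0.19 rad, which puts the clip angle near 0.21, where it should rest with the cover clamped.
- **Robot:** it was clear of everything, with the measured force near zero.
- **Other things on the bench:** I moved none of them, and those in the last pictures looked where they started. The spare cover was outside those pictures.

**Not checked or not matching:**
- I could not measure the clamping force directly.
- The open end of the fixture once read about 4 mm off along the channel, so I relied on the contact force to judge when the cover was home.

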